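Spin the plating turntable and brake it at its index fork

ROBOT

A 7-joint arm with a two-finger parallel gripper is mounted at the origin on a cart in front of the work surface, level with it; the furniture and walls round the work are solid. World frame = base frame: x ahead of the robot, y to its left, z up, the work surface at z = 0. Lengths are in m, angles in rad, forces in N, time in s.
With the tool pointing down it reaches from about 0.425 to 0.925 m from the base axis. Payload 6.8 kg.
Tool frame: the origin (TCP) lies between the finger pads; the fingertips stand finger_overhang ahead of it and the grasp point (between the pads) lies 6 mm ahead of it (finger_overhang is the distance from the TCP to the fingertips, in m); z points along the fingers, y is the line along which they close (so a half turn about z gives the same grasp; the last joint's range is limited). The gripper opens to 85 mm and grips with 20 to 120 N. Pads are 22 mm wide; open, the fingers measure 114 mm over their backs; the gripper's body (76 mm by 85 mm) begins 54 mm behind the grasp point. The pads swing forward as they close: fully open they stand 13 mm farther back than shut.
Start: joints at [1.02, 0.477, 0.022, 1.555, -0.011, 1.109, -0.083], TCP at [0.289, -0.61, 0.256] pointing down, gripper open.
Joint ranges: [-2.96, 2.96], [-0.34, 2.1], [-1.41, 1.46], [0.24, 2.44], [-1.37, 4.51], [0.17, 1.92], [-2.96, 2.96]. Speed limits (rad/s): [2.39, 2.39, 3.14, 3.14, 3.14, 3.14, 3.14].

INTERFACE

Orientations are given as a unit quaternion [w, x, y, z].
In Python, from station import * gives the robot as it stands.
- The arm moves only by the tool drive_tool, never from a script. Its argument "increments" is a list of rows, each an object of numbers: "claw": the finger opening in m, from 0 to 0.0854; "dx", "dy", "dz": the shift along the tool's x, y, z in m; "wx", "wy", "wz": the turn, a rotation vector about the tool's x, y, z in degrees. A call has 1 to 20 rows; each row shifts and turns the commanded pose from where the row before left it, along the tool's axes as they then stand; what a row does not reach is not made up. A row lasts 1/8 s, in which the tool goes at most 62.5 mm and 10.7 degrees, less where a joint would pass 70% of its speed; a pose out of reach is approached as far as the arm can. A call with a gripper value outside its range is refused whole. The fingers move at their own pace and stop on an object; "newtons" is the grip in N (left out, the last holds). Time passes only in rows, so rows that do not move let the fingers close. It gives the time, the measured TCP pose, the force, the opening and the grip force at its end, in the units of the state.
- get_obs(): the state, without advancing time (a new reading comes with each control period).
- read_camera(name): name is "scene" or "top" or "wrist"; returns (picture, depth): 420x560x3 uint8, red, green, blue; 420x560 float32, m along the optical axis (not along the pixel's ray), 0 where there is no reading.
- calibration(name): a dict with "intrinsics" (3x3 intrinsics, pixels), "R" (3x3) and "t" (3): a world point X has camera coordinates R X + t; the wrist camera has in their place "mount" (4x4, takes a point from camera to tool coordinates, whose origin is the TCP and whose axes are the flange's). Camera axes: x right, y down, z forward; pixel columns grow to the right and rows downward; lengths in m; the calibration is good to about 2 mm. A picture is of the moment at which its call begins: read the wrist's pose just before it. calibration takes no time and is no camera call.
- hand_in(): hands the job in; it is judged then, once.
The state is a dict: "t": time; "q": joint angles; "joint_vel": joint speeds; "joint_torque": joint torques, N m; "eef_pos": TCP position; "tool_rot": TCP orientation; "contact_force": force on the tool from outside, world axes, zero at the start; "torque": the same for the moment, N m; "gripper_width": opening from 0.0 (shut) to 1.0 (fully open); "grasp_force": force on a finger pad.
Only numpy, scipy, OpenCV 4.12 (cv2) and the standard library are available. Lean on these libraries where they do the work, as an engineer would, in place of code of your own. Each camera call takes 0.05 s, during which the arm holds its last target. There are 200 camera calls.

TASK

Spin-check the petri-dish turntable: flick its upright stud with a fingertip so that the plate runs counter-clockwise (seen from above), free and untouched, until the stud has passed the steel index fork at least twice. Then, while it still runs, brake it with a fingertip pressed on the flat top of the plate, never by blocking the stud, so that the first time it stops the stud is between the two ears of the fork, and finish the program while the fingertip still holds the plate there. Grip and lift nothing, do not turn the plate backwards, and leave the dish in the middle of the plate and the other things on the desk where they are.

Things in the scene. Friction and masses are not known exactly. Their poses are not given: they have to be found in the camera images.
- rotor (a joint): Angle of the turntable's free-running plate, rad, growing counter-clockwise seen from above and counting on past 2 pi: 0, 2 pi, 4 pi.. = stud exactly at the middle of the index fork. Starts at rest between -2.5 and -1.0. The bearing takes off about 0.1 rad/s of speed each second at low speed and 0.3 at 3 rad/s (within a third): from 3 rad/s it coasts some 16 s.
- turntable: Fixed foot of the turntable: grey, 120 mm across, with the steel index fork. Origin on the desk on the spindle axis (z up); its x axis points from the spindle to the middle of the fork. The fork stands outside the plate's rim, 98 to 112 mm from the axis, two ears 7 mm thick with 52 mm clear between them, tops 64 mm above the desk.
- stud_top (a point): Centre of the top end of the stud, 63.5 mm above the desk: an upright dark steel stud 10 mm thick and 18 mm high that stands on the plate 80 mm from the spindle axis and turns with it.
- plate_centre (a point): Fixed point on the spindle axis at the height of the plate's flat top, 45.5 mm above the desk. The plate that spins is round, of aluminium, 180 mm across and 7 mm thick, about 0.7 kg; a few newtons of a fingertip stop it almost at once. Between the dish and the stud's track the top is bare and flat from 31 to 74 mm from the axis.
- fork_mid (a point): Fixed point at the height of the plate's top, 80 mm from the spindle axis toward the middle of the fork: the stud's foot is exactly here when it is at the middle of the fork.
- dish: Closed petri dish, 61 mm across, 16 mm high, lying loose on the middle of the plate. Origin at the centre of its underside.
- pot: Bystander: square sample pot, 46x52x53 mm, beside the turntable. Origin under its centre.
- coverslips: Bystander: small clear box, 26x27x17 mm, beside the turntable. Origin under its centre.
- stain_a: Bystander: dropper bottle, 32 mm across, 99 mm high, behind the turntable, left. Origin under its centre.
- stain_b: Bystander: dropper bottle, same size, behind the turntable. Origin under its centre.
- oil: Bystander: dropper bottle, same size, behind the turntable, right. Origin under its centre.
- slides: Bystander: flat slide box, 98x150x40 mm, to the right. Origin under its centre.
- forceps: Bystander: tweezers, 127 mm long, lying to the right of the turntable. Origin under its centre.
Things that resemble listed ones, but are neither listed nor needed, are in the scene too. What is shaped like the dish but purple is not meant.

How it is judged:
On the way, in this order (a step that is already met when the one before it is completed fails the run):
1. flicked: the plate runs free and untouched counter-clockwise, faster than 1 rad/s, within its first turn (contact force between the fingers and rotor_c0 below 0.05 N and contact force between the fingers and rotor_c1 below 0.05 N and velocity of joint rotor above 1 rad/s and value of joint rotor below 5.883 rad), for 0.1 s.
2. still running free and untouched when the stud passes the fork for the second time (joint past 2 pi) (contact force between the fingers and rotor_c0 below 0.05 N and contact force between the fingers and rotor_c1 below 0.05 N and velocity of joint rotor above 0.1 rad/s and value of joint rotor above 6.283 rad), for 0.02 s.
3. braked: a fingertip on the plate, the plate at rest, the stud between the fork's ears (velocity of joint rotor between -0.05 and 0.05 rad/s and contact force between the fingers and rotor_c0 above 0.5 N and horizontal distance between stud_top and fork_mid below 0.021 m), for 0.2 s.
At the end, for the whole second after the job is handed in: The plate, having run free for over a turn, is at rest (under 0.05 rad/s) with the stud wholly between the fork's ears (its centre within 21 mm of the middle), held by a fingertip that presses on the plate's flat top with more than 0.5 N; the dish lies in the middle of the plate within 12 mm (all of step 3 and value of joint rotor above 6.283 rad and horizontal distance between dish and plate_centre below 0.012 m); the arm keeps its last pose, push and grip.
It fails at once if the plate comes to a stop away from the fork after it has been spun past the fork twice (velocity of joint rotor between -0.05 and 0.05 rad/s and value of joint rotor above 6.283 rad and horizontal distance between stud_top and fork_mid above 0.021 m).
It fails at once if the plate is turned backwards (clockwise) (velocity of joint rotor below -0.5 rad/s).
It fails at once if once the plate runs (joint past 3 rad) the stud is touched, or the plate is touched before the stud has passed the fork twice (joint under 2 pi) (value of joint rotor above 3 rad and (contact force between any of the arm, the fingers and rotor_c1 above 0.3 N or (value of joint rotor below 6.283 rad and contact force between the fingers and rotor_c0 above 0.3 N))).
It fails at once if the dish is lifted or pushed from the middle of the plate (distance of dish from where it was at the start of the episode above 0.012 m or height (world z) of dish above 0.053 m).
It fails at once if a bystander is moved by more than 15 mm (distance of any of pot, coverslips, stain_a, stain_b, oil, slides, forceps from where it was at the start of the episode above 0.015 m).
It also fails if it takes over 54 s, if anything falls off the work surface, if the arm or the gripper's body presses on something with over 40 N, if the wrist force passes 120 N, or if a joint passes its speed limit or range.

## Working session

There is one attempt and no reset: what is moved stays moved. The work goes in short steps, Python scripts to look and compute and a tool call to move; the robot and the scene stay as the last step left them, time stands still between calls to the robot, and variables do not carry over. Pictures are saved under pics/ and viewed, at most 10 in all, crops included, and the job is handed in when it is done.

Besides the shell and the picture viewer there is one more tool, called after "Request:" as name(argument=value, ...) on one line, values as JSON. drive_tool: Moves the arm, as the interface text tells. Its arguments: {"type":"object","properties":{"increments":{"type":"array","items":{"type":"object","properties":{"claw":{"type":"number"},"dx":{"type":"number"},"dy":{"type":"number"},"dz":{"type":"number"},"wx":{"type":"number"},"wy":{"type":"number"},"wz":{"type":"number"}}}},"newtons":{"type":"number"}},"required":["increments"]}

```bash
mkdir -p pics; ls; python3 - <<'E'
from station import *
import cv2,numpy as np
o=get_obs(); print(o)
for n in ("scene","top"):
    p,d=read_camera(n); cv2.imwrite(f"pics/{n}0.png",cv2.cvtColor(p,cv2.COLOR_RGB2BGR)); np.save(f"pics/{n}0.npy",d)
    print(n,calibration(n))
print(calibration("wrist"))
import station; print([x for x in dir(station) if 'over' in x or 'fing' in x], globals().get('finger_overhang'))
E
```

```text
pics
{'t': 0.0, 'q': array([ 1.01991379,  0.47779532,  0.02236325,  1.5564604 , -0.01146998,
        1.10927877, -0.08305141]), 'joint_vel': array([-2.88628157e-04, -8.19906992e-05, -1.61065125e-03, -1.29930549e-04,
        8.27691566e-04, -6.22582931e-04,  5.68976916e-04]), 'joint_torque': array([-8.39477943e-04, -5.96447468e+01,  1.60735600e+00, -2.81189042e+01,
        1.23822302e-02,  9.37973469e-03,  1.31543768e-06]), 'eef_pos': array([ 0.28894359, -0.60942802,  0.25532556]), 'tool_rot': array([-8.61686856e-04,  9.75585614e-01,  2.19617595e-01, -2.82210364e-04]), 'contact_force': array([-0.10173898, -0.25779667, -0.69161569]), 'torque': array([-0.00650676,  0.01418584,  0.00040987]), 'grasp_force': 0.0, 'gripper_width': 0.9980460089861102}
scene {'intrinsics': array([[452.9019869 ,   0.        , 276.88171991],
       [  0.        , 452.9019869 , 209.87004085],
       [  0.        ,   0.        ,   1.        ]]), 'R': array([[ 0.49320935, -0.86966155, -0.02081654],
       [-0.53723326, -0.28568463, -0.79357716],
       [ 0.68419658,  0.40258301, -0.60811344]]), 't': array([-0.374
[... 259 characters left out ...]
],
       [-0.9936787 , -0.01608652, -0.11110294],
       [ 0.11115737, -0.00252723, -0.9937996 ]]), 't': array([-0.0956367 ,  0.59015116,  0.9543641 ])}
{'intrinsics': array([[311.90109669,   0.        , 278.39662577],
       [  0.        , 311.90109669, 209.51832685],
       [  0.        ,   0.        ,   1.        ]]), 'mount': array([[ 3.46567195e-04, -9.60300869e-01, -2.78966163e-01,
         7.12563652e-02],
       [ 9.99999851e-01,  2.14871231e-04,  5.02663518e-04,
        -1.08284023e-04],
       [-4.22766411e-04, -2.78966296e-01,  9.60300800e-01,
        -1.17196434e-01],
       [ 0.00000000e+00,  0.00000000e+00,  0.00000000e+00,
         1.00000000e+00]])}
['finger_overhang'] 0.025
```

View pics/scene0.png

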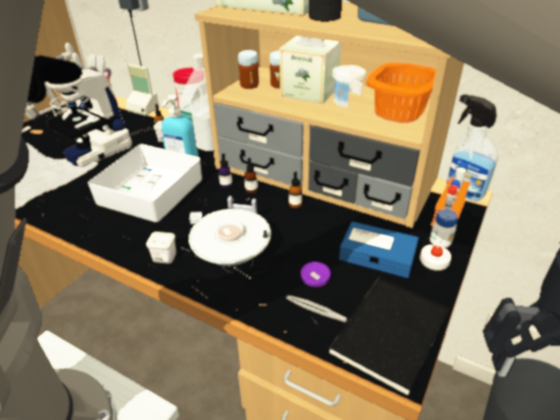

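View pics/top0.png

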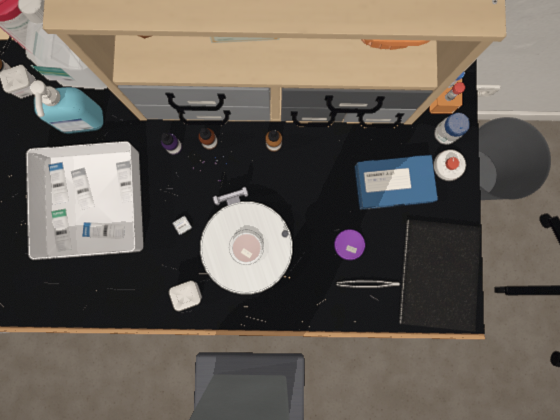

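The scene view shows the turntable at (230,235), with its fork at (242,203) and the pot at (162,248). In the top view the plate is at (246,248), the stud near (285,233) and the fork near (231,196). The dish is the pinkish one on the plate at (246,247). The purple one at (350,245) is the decoy. I'll enlarge the top view next.

```bash
cat > h.py <<'E'
from station import *
import cv2,numpy as np
def px2w(n,u,v,z):
    c=calibration(n);K=c["intrinsics"];R=c["R"];t=c["t"]
    d=R.T@np.linalg.inv(K)@[u,v,1.];o=-R.T@t
    return o+d*(z-o[2])/d[2]
def w2px(n,X):
    c=calibration(n);p=c["intrinsics"]@(c["R"]@np.array(X)+c["t"]);return p[:2]/p[2]
E
python3 - <<'E'
from h import *
p=cv2.imread("pics/top0.png");c=p[170:310,160:320]
cv2.imwrite("pics/crop1.png",cv2.resize(c,None,fx=5,fy=5,interpolation=cv2.INTER_CUBIC)[:600])
hsv=cv2.cvtColor(p,cv2.COLOR_BGR2GRAY)
m=((hsv>170)*255).astype('uint8');m[:,:198]=0;m[:,300:]=0;m[:200]=0;m[300:]=0
cs,_=cv2.findContours(m,cv2.RETR_EXTERNAL,cv2.CHAIN_APPROX_NONE);k=cv2.convexHull(max(cs,key=cv2.contourArea))
e=cv2.fitEllipse(k);print(e,px2w("top",*e[0],.0455), e[1][0]/493*.93)
d=np.load("pics/top0.npy");print(d[270,246],d[248,246])
E
```

```text
((245.8507537841797, 247.19552612304688), (90.67330169677734, 91.5498275756836), 35.051841735839844) [ 0.50534878 -0.02378268  0.0455    ] 0.1710469991440222
0.96194017 0.94839966
```

View pics/crop1.png

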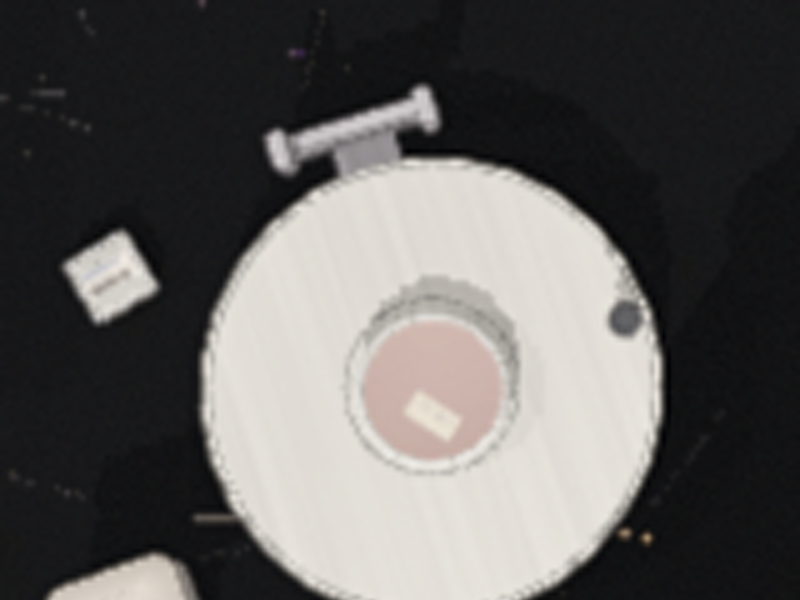

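The crop shows the fork ears at crop (282,150) and (426,110), which is full-image (216.4,200) and (245.2,192). The stud top is at crop (625,318), full-image (285,233.6). The dish is centred on the plate.

```bash
python3 - <<'E'
from h import *
c=px2w("top",245.85,247.2,.0455)
e1=px2w("top",216.4,200,.064);e2=px2w("top",245.2,192,.064);s=px2w("top",285,233.6,.0635)
f=(e1+e2)/2
print(c,f,s,np.hypot(*(e1-e2)[:2]))
for n,x in (("fork",f),("stud",s)):
    v=(x-c)[:2];print(n,np.hypot(*v),np.degrees(np.arctan2(v[1],v[0])))
# scene check
p=cv2.imread("pics/scene0.png")
for n,x in (("c",c),("f",f),("s",s)): print(n,w2px("scene",x))
def m(n,lo):
    pass
cv2.imwrite("pics/crop2.png",cv2.resize(p[180:280,130:290],None,fx=5,fy=5,interpolation=cv2.INTER_CUBIC))
for n,u,v,z in (("pot",185,295,.05),("cov",181.5,225,.017),("sa",171,144,.09),("sb",207,138,.09),("oil",274,140,.09),("slides",396,182,.04),("forcepsL",338,284,.01)): print(n,px2w("top",u,v,z))
E
```

```text
[ 0.50534003 -0.02378141  0.0455    ] [0.60354596 0.00655602 0.064     ] [ 0.53222578 -0.09975293  0.0635    ] 0.05792880779603714
fork 0.10278504019308657 17.16677929278235
stud 0.08058855799879255 -70.51150924665791
c [229.39119025 233.6094476 ]
f [241.54178635 200.00950689]
s [264.66026901 230.93106644]
pot [0.41158753 0.0910525  0.05      ]
cov [0.54875497 0.10924565 0.017     ]
sa [0.69851691 0.12098857 0.09      ]
sb [0.71138189 0.05261139 0.09      ]
oil [ 0.70962286 -0.0756986   0.09      ]
slides [ 0.64022117 -0.32078823  0.04      ]
forcepsL [ 0.43526184 -0.20887462  0.01      ]
```

View pics/crop2.png

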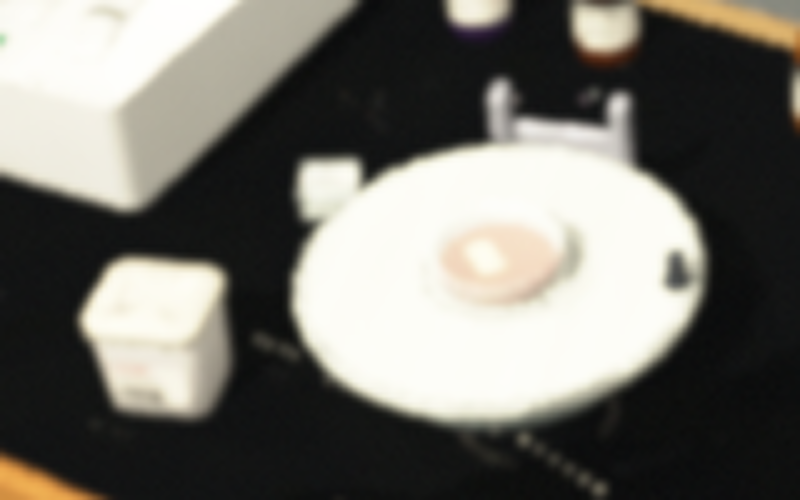

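The scene view shows the stud top at about (265.4,231) against a predicted (264.7,230.9), and the fork mid at about (242,198) against (241.5,200). The two views agree. That puts the axis at (0.505,-0.024), the fork at 17° and the stud at -70.5°, so the rotor is at about -1.53.

Next I move over the bare ring at about -60°, r = 52 mm, with the fingers closed.

Request:
drive_tool(increments=[{"claw": 0,"dx": 0.045,"dy": -0.0384},{"claw": 0,"dx": 0.045,"dy": -0.0384},{"claw": 0,"dx": 0.045,"dy": -0.0384},{"claw": 0,"dx": 0.045,"dy": -0.0384},{"claw": 0,"dx": 0.045,"dy": -0.0384},{"claw": 0,"dx": 0.045,"dy": -0.0384},{"claw": 0,"dx": 0.045,"dy": -0.0384},{"claw": 0,"dx": 0.045,"dy": -0.0384},{"claw": 0,"dx": 0.045,"dy": -0.0384},{"claw": 0,"dx": 0.045,"dy": -0.0384},{"claw": 0,"dz": 0.05},{"claw": 0,"dz": 0.05},{"claw": 0,"dz": 0.03},{"claw": 0}], newtons=40)

```text
schema error: expected keys claw, dx, dy, dz, wx, wy, wz
```

Request:
drive_tool(increments=[{"claw": 0,"dx": 0.045,"dy": -0.0384,"dz": 0,"wx": 0,"wy": 0,"wz": 0},{"claw": 0,"dx": 0.045,"dy": -0.0384,"dz": 0,"wx": 0,"wy": 0,"wz": 0},{"claw": 0,"dx": 0.045,"dy": -0.0384,"dz": 0,"wx": 0,"wy": 0,"wz": 0},{"claw": 0,"dx": 0.045,"dy": -0.0384,"dz": 0,"wx": 0,"wy": 0,"wz": 0},{"claw": 0,"dx": 0.045,"dy": -0.0384,"dz": 0,"wx": 0,"wy": 0,"wz": 0},{"claw": 0,"dx": 0.045,"dy": -0.0384,"dz": 0,"wx": 0,"wy": 0,"wz": 0},{"claw": 0,"dx": 0.045,"dy": -0.0384,"dz": 0,"wx": 0,"wy": 0,"wz": 0},{"claw": 0,"dx": 0.045,"dy": -0.0384,"dz": 0,"wx": 0,"wy": 0,"wz": 0},{"claw": 0,"dx": 0.045,"dy": -0.0384,"dz": 0,"wx": 0,"wy": 0,"wz": 0},{"claw": 0,"dx": 0.045,"dy": -0.0384,"dz": 0,"wx": 0,"wy": 0,"wz": 0},{"claw": 0,"dx": 0,"dy": 0,"dz": 0.05,"wx": 0,"wy": 0,"wz": 0},{"claw": 0,"dx": 0,"dy": 0,"dz": 0.05,"wx": 0,"wy": 0,"wz": 0},{"claw": 0,"dx": 0,"dy": 0,"dz": 0.03,"wx": 0,"wy": 0,"wz": 0},{"claw": 0,"dx": 0,"dy": 0,"dz": 0,"wx": 0,"wy": 0,"wz": 0}], newtons=40)

```text
t: 1.85
eef_pos: [0.5293, -0.07, 0.124]
tool_rot: [-0.001, 0.976, 0.22, -0.003]
contact_force: [-0.1, -0.4, 0.2]
gripper_width: -0.002
grasp_force: 0.0
```

```bash
python3 - <<'E'
from h import *
ims=[]
for n in ("top","scene","wrist"):
    p,d=read_camera(n);p=cv2.cvtColor(p,cv2.COLOR_RGB2BGR);cv2.imwrite(f"pics/{n}1.png",p);ims.append(p)
a=cv2.resize(ims[0][170:310,160:320],(400,350),interpolation=cv2.INTER_CUBIC);b=cv2.resize(ims[1][150:290,150:310],(400,350),interpolation=cv2.INTER_CUBIC)
w=cv2.resize(ims[2],(333,250));o=np.zeros((600,800,3),np.uint8);o[:350,:400]=a;o[:350,400:]=b;o[350:,:333]=w
cv2.imwrite("pics/comp1.png",o)
E
```

```text
(no output)
```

View pics/comp1.png

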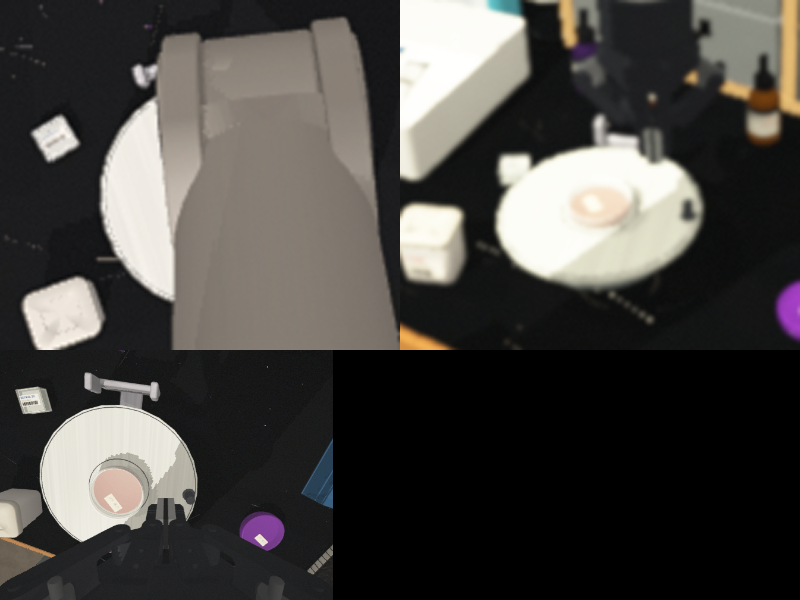

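The top camera is blocked by the arm. The scene camera shows the whole plate, with the dish at comp (600,205) and the stud at (688,210), and the wrist camera shows the fork. I'll track with the scene camera. First I find the contact height at the braking spot.

Request:
drive_tool(increments=[{"claw": 0,"dx": 0,"dy": 0,"dz": 0.03,"wx": 0,"wy": 0,"wz": 0},{"claw": 0,"dx": 0,"dy": 0,"dz": 0.018,"wx": 0,"wy": 0,"wz": 0},{"claw": 0,"dx": 0,"dy": 0,"dz": 0.003,"wx": 0,"wy": 0,"wz": 0},{"claw": 0,"dx": 0,"dy": 0,"dz": 0,"wx": 0,"wy": 0,"wz": 0}])

```text
t: 2.5
eef_pos: [0.5318, -0.0701, 0.0759]
tool_rot: [0.0, 0.976, 0.22, 0.0]
contact_force: [-0.1, -0.4, -0.3]
gripper_width: 0.003
grasp_force: 0.0
```

```bash
cat >> h.py <<'E'
C=np.array([.5053,-.0238]);FORK=np.radians(17.2)
def stud(p):
    g=cv2.cvtColor(p,cv2.COLOR_RGB2GRAY).astype(np.float32);th=np.radians(np.arange(0,360,1.));s=0
    for z in (.050,.055,.060):
        q=np.array([w2px("scene",[C[0]+.08*np.cos(a),C[1]+.08*np.sin(a),z]) for a in th],np.float32)
        s=s+cv2.remap(cv2.GaussianBlur(g,(3,3),0),q[:,:1],q[:,1:],cv2.INTER_LINEAR)[:,0]
    return (np.degrees(th)-17.2)%360,s/3
E
python3 - <<'E'
from h import *
for f in ("scene0","scene1"):
    a,s=stud(cv2.imread(f"pics/{f}.png")[:,:,::-1].copy())
    i=np.argsort(s)[:8];print(f,a[i].round(),s[i].round()); print(s[::10].round())
print(get_obs()["eef_pos"],get_obs()["contact_force"])
E
```

```text
scene0 [273. 274. 272. 275. 271. 276. 270. 277.] [106. 107. 108. 110. 112. 116. 118. 125.]
[231. 233. 231. 202. 150. 149. 158. 166. 172. 242. 238. 233. 243. 250.
 252. 252. 252. 252. 252. 252. 252. 252. 252. 252. 252. 252. 252. 252.
 212. 106. 196. 249. 245. 226. 205. 226.]
scene1 [273. 272. 274. 271. 275. 270. 276. 269.] [77. 77. 78. 79. 81. 82. 85. 88.]
[121. 221. 232. 204. 151. 150. 159. 168. 173. 243. 239. 234. 245. 251.
 252. 252. 252. 252. 252. 251. 229. 219. 223. 218. 223. 220. 221. 222.
 163.  77. 150. 211. 208. 223. 203. 139.]
[ 0.53175438 -0.07014664  0.07588521] [-0.06362918 -0.41855954 -0.27169913]
```

Request:
drive_tool(increments=[{"claw": 0,"dx": 0,"dy": 0,"dz": 0.004,"wx": 0,"wy": 0,"wz": 0},{"claw": 0,"dx": 0,"dy": 0,"dz": 0,"wx": 0,"wy": 0,"wz": 0}])

```text
t: 2.75
eef_pos: [0.5314, -0.0702, 0.0715]
tool_rot: [0.0, 0.976, 0.22, 0.0]
contact_force: [-0.6, 1.0, 0.7]
gripper_width: 0.0
grasp_force: 0.0
```

Request:
drive_tool(increments=[{"claw": 0,"dx": 0,"dy": 0,"dz": 0.002,"wx": 0,"wy": 0,"wz": 0},{"claw": 0,"dx": 0,"dy": 0,"dz": 0,"wx": 0,"wy": 0,"wz": 0}])

```text
t: 3.0
eef_pos: [0.5327, -0.0697, 0.0706]
tool_rot: [0.0, 0.976, 0.22, 0.001]
contact_force: [-1.9, 1.8, 7.6]
gripper_width: -0.003
grasp_force: 4.3
```

Request:
drive_tool(increments=[{"claw": 0,"dx": 0,"dy": 0,"dz": 0.002,"wx": 0,"wy": 0,"wz": 0},{"claw": 0,"dx": 0,"dy": 0,"dz": 0,"wx": 0,"wy": 0,"wz": 0}])

```text
t: 3.25
eef_pos: [0.5343, -0.0689, 0.0705]
tool_rot: [0.0, 0.975, 0.22, 0.003]
contact_force: [-3.5, 2.9, 23.4]
gripper_width: -0.004
grasp_force: 11.9
```

Contact comes at TCP z ≈ 0.0707, with about 8 N per mm beyond it. I lift and check the stud angle before setting up behind the stud.

Request:
drive_tool(increments=[{"claw": 0,"dx": 0,"dy": 0,"dz": -0.03,"wx": 0,"wy": 0,"wz": 0},{"claw": 0,"dx": -0.05,"dy": 0.02,"dz": -0.01,"wx": 0,"wy": 0,"wz": 0},{"claw": 0,"dx": 0,"dy": 0,"dz": 0,"wx": 0,"wy": 0,"wz": 0}])

```text
t: 3.62
eef_pos: [0.4922, -0.1132, 0.1079]
tool_rot: [0.001, 0.976, 0.217, -0.001]
contact_force: [0.3, 0.2, -0.0]
gripper_width: 0.0
grasp_force: 0.0
```

```bash
python3 - <<'E'
from h import *
p,d=read_camera("scene");a,s=stud(p);i=np.argsort(s)[:8];print(a[i],s[i].round())
o=get_obs();X=o["eef_pos"];r=X[:2]-C;print(X,r@[.903,.429],r@[.429,-.903])
E
```

```text
[332.8 331.8 333.8 330.8 334.8 329.8 335.8 328.8] [31. 31. 31. 31. 31. 31. 31. 31.]
[ 0.49376472 -0.11137635  0.10772693] -0.04798661092076173 0.07413281254517913
```

```bash
python3 - <<'E'
from h import *
p,d=read_camera("scene");a,s=stud(p);m=(a>240)&(a<325);print(np.c_[a[m],s[m]].round().astype(int)[::4].tolist())
cv2.imwrite("pics/pre.png",cv2.resize(p[150:290,150:310,::-1],None,fx=4,fy=4,interpolation=cv2.INTER_CUBIC))
E
```

```text
[[241, 222], [245, 222], [249, 222], [253, 215], [257, 184], [261, 134], [265, 87], [269, 67], [273, 78], [277, 88], [281, 94], [285, 92], [289, 82], [293, 67], [297, 49], [301, 37], [305, 32], [309, 36], [313, 54], [317, 85], [321, 85], [325, 49]]
```

View pics/pre.png

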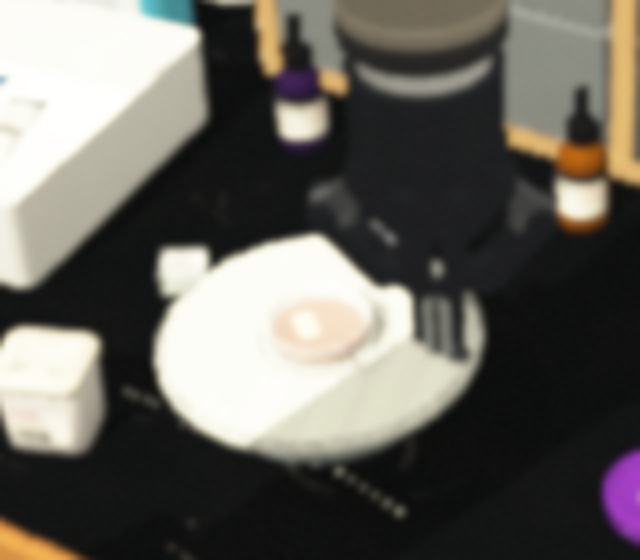

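The stud sits just behind the fingertips near crop (460,340), about 20 mm ahead of the finger in the push direction. The dish is still centred. Now I descend and flick.

Request:
drive_tool(increments=[{"claw": 0,"dx": 0,"dy": 0,"dz": 0.03,"wx": 0,"wy": 0,"wz": 0},{"claw": 0,"dx": 0,"dy": 0,"dz": 0,"wx": 0,"wy": 0,"wz": 0},{"claw": 0,"dx": 0.008,"dy": 0,"dz": 0,"wx": 0,"wy": 0,"wz": 0},{"claw": 0,"dx": 0.016,"dy": 0,"dz": 0,"wx": 0,"wy": 0,"wz": 0},{"claw": 0,"dx": 0.021,"dy": 0,"dz": 0,"wx": 0,"wy": 0,"wz": 0},{"claw": 0,"dx": 0.021,"dy": 0,"dz": 0,"wx": 0,"wy": 0,"wz": 0},{"claw": 0,"dx": 0,"dy": 0,"dz": 0,"wx": 0,"wy": 0,"wz": 0},{"claw": 0,"dx": -0.005,"dy": 0,"dz": -0.03,"wx": 0,"wy": 0,"wz": 0},{"claw": 0,"dx": -0.013,"dy": -0.022,"dz": 0,"wx": 0,"wy": 0,"wz": 0}])

```text
t: 4.85
eef_pos: [0.5307, -0.0704, 0.1095]
tool_rot: [0.001, 0.976, 0.218, 0.002]
contact_force: [-0.8, 0.8, 0.0]
gripper_width: -0.003
grasp_force: 0.0
```

```bash
cat >> h.py <<'E'
def track(k,tag):
    for j in range(k):
        t=get_obs()["t"];p,d=read_camera("scene");a,s=stud(p);cv2.imwrite(f"pics/{tag}{j}.png",p[:,:,::-1])
        o=get_obs();
        print(round(t,3),"".join("%4d"%v for v in s[17::8]))
    X=o["eef_pos"];r=X[:2]-C;print("tool",X.round(4),(r@[.903,.429]).round(4),(r@[.429,-.903]).round(4),"F",o["contact_force"].round(1))
E
python3 - <<'E'
from h import *
print("ang  ","".join("%4d"%v for v in stud(np.zeros((420,560,3),np.uint8))[0][17::8]))
track(5,"a")
E
```

```text
ang    359   7  15  23  31  39  47  55  63  71  79  87  95 103 111 119 127 135 143 151 159 167 175 183 191 199 207 215 223 231 239 247 255 263 271 279 287 295 303 311 319 327 335
4.85  127 226 203 153 149 158 155 170 180 241 240 235 236 243 250 252 252 252 251 252 251 251 245 222 218 219 218 218 220 221 221 221 223 221 220 222 218 212 210 224 164  69 101
4.9  145 140 203 149 158 154 156 172 179 240 240 234 235 245 250 251 252 252 252 251 252 251 244 223 218 219 219 218 218 221 221 221 221 217 216 221 220 210 204 211 209  84  87
4.95  203 110 174 153 148 164 155 173 179 242 240 233 236 244 250 251 251 252 252 251 252 251 244 223 218 218 219 218 218 219 221 221 221 217 217 220 219 211 205 215 205  70  95
5.0  206 203  92 138 154 151 158 167 179 242 240 234 235 245 250 251 251 252 252 252 251 252 245 223 218 218 218 218 219 218 220 221 221 218 217 221 219 212 206 212 199  60 102
5.05  211 213 190  87 145 159 157 175 184 242 240 233 236 244 250 251 251 251 252 252 252 252 245 224 219 219 218 218 219 219 218 219 221 219 218 222 220 210 207 217 185  55 105
tool [ 0.529  -0.0696  0.1075] 0.0017 0.0516 F [-0.3 -0.3  0.5]
```

The flick worked: the stud runs freely counter-clockwise at about 2.3 rad/s. I let it run and measure it in the clear part of the view.

Request:
drive_tool(increments=[{"claw": 0,"dx": 0,"dy": 0,"dz": 0,"wx": 0,"wy": 0,"wz": 0},{"claw": 0,"dx": 0,"dy": 0,"dz": 0,"wx": 0,"wy": 0,"wz": 0},{"claw": 0,"dx": 0,"dy": 0,"dz": 0,"wx": 0,"wy": 0,"wz": 0},{"claw": 0,"dx": 0,"dy": 0,"dz": 0,"wx": 0,"wy": 0,"wz": 0},{"claw": 0,"dx": 0,"dy": 0,"dz": 0,"wx": 0,"wy": 0,"wz": 0}])

```text
t: 5.72
eef_pos: [0.5287, -0.0692, 0.1073]
tool_rot: [-0.0, 0.976, 0.22, -0.0]
contact_force: [0.4, -0.4, -0.2]
gripper_width: 0.003
grasp_force: 0.0
```

```bash
cat >> h.py <<'E'
import json,os
def base():
    return np.max([stud(cv2.imread(f"pics/a{j}.png")[:,:,::-1].copy())[1] for j in (0,3,4)],0)
def meas(k,tag):
    b=base();L=json.load(open("log.json")) if os.path.exists("log.json") else []
    for j in range(k):
        t=get_obs()["t"];p,d=read_camera("scene");a,s=stud(p);cv2.imwrite(f"pics/{tag}{j}.png",p[:,:,::-1])
        w=np.clip(b-s-25,0,None)*(b>120);i=np.argmax(w);k=(np.arange(-14,15)+i)%360
        x=(a[i]+(np.arange(-14,15)@w[k])/max(w[k].sum(),1e-6))%360
        print(round(t,3),x.round(1),int(w[i]))
        if w[i]>60: L.append([t,x])
    json.dump(L,open("log.json","w"));print(get_obs()["eef_pos"].round(4),get_obs()["t"])
E
python3 - <<'E'
from h import *
meas(10,"b")
E
```

```text
Traceback (most recent call last):
  File "h.py", line 26, in meas
    b=base();L=json.load(open("log.json")) if os.path.exists("log.json") else []
  File "h.py", line 24, in base
    return np.max([stud(cv2.imread(f"pics/a{j}.png")[:,:,::-1].copy())[1] for j in (0,3,4)],0)
                   ~~~~^^^^^^^^^^^^^^^^^^^^^^^^^^^^^^^^^^^^^^^^^^^^^^^
  File "h.py", line 13, in stud
    q=np.array([w2px("scene",[C[0]+.08*np.cos(a),C[1]+.08*np.sin(a),z]) for a in th],np.float32)
                ~~~~^^^^^^^^^^^^^^^^^^^^^^^^^^^^^^^^^^^^^^^^^^^^^^^^^^^
  File "h.py", line 8, in w2px
    c=calibration(n);p=c["intrinsics"]@(c["R"]@np.array(X)+c["t"]);return p[:2]/p[2]
ValueError: time passes only in moves, steps and waits
```

calibration() may not be called thousands of times, so I cache it.

```bash
python3 - <<'E'
s=open("h.py").read().replace('c=calibration(n);','c=CAL[n];').replace("def px2w",'CAL={n:calibration(n) for n in ("scene","top")}\ndef px2w',1)
open("h.py","w").write(s)
E
python3 - <<'E'
from h import *
meas(10,"b")
E
```

```text
5.725 108.5 127
5.775 114.4 126
5.825 120.2 128
5.875 126.3 123
5.925 132.8 124
5.975 138.8 127
6.025 144.6 127
6.075 150.4 129
6.125 156.3 127
6.175 161.9 128
[ 0.5286 -0.0692  0.1073] 6.225
```

Request:
drive_tool(increments=[{"claw": 0,"dx": 0,"dy": 0,"dz": 0,"wx": 0,"wy": 0,"wz": 0},{"claw": 0,"dx": 0,"dy": 0,"dz": 0,"wx": 0,"wy": 0,"wz": 0},{"claw": 0,"dx": 0,"dy": 0,"dz": 0,"wx": 0,"wy": 0,"wz": 0}])

```text
t: 6.6
eef_pos: [0.5286, -0.0692, 0.1073]
tool_rot: [0.0, 0.976, 0.22, 0.0]
contact_force: [-0.5, -0.6, -1.0]
gripper_width: 0.003
grasp_force: 0.0
```

```bash
cat >> h.py <<'E'
from scipy.optimize import least_squares
from scipy.integrate import solve_ivp
def fit(show=()):
    L=json.load(open("log.json"));t=np.array([x[0] for x in L]);a=np.unwrap(np.radians([x[1] for x in L]))
    # unwrap needs gaps < pi of rotation: handled by predicting in rev counts stored in log
    def sim(p,tt):
        w0,k,c=p[1:];e=np.exp(-k*(tt-t[0]));w=(w0+c/k)*e-c/k
        return p[0]+(w0+c/k)*(1-e)/k-c/k*(tt-t[0]),w
    a=np.radians([x[1]+360*(x[2] if len(x)>2 else 0) for x in L])
    r=least_squares(lambda p:np.r_[(sim(p,t)[0]-a)/.01,(p[2]-.067)/.02,(p[3]-.1)/.025],[a[0],2.1,.067,.1])
    p=r.x;w0,k,c=p[1:];ts=t[0]+np.log(1+k*w0/c)/k
    print("w0,k,c",p[1:].round(3),"rms deg",np.degrees(np.std(sim(p,t)[0]-a)).round(2),"stop t,rotor",ts.round(2),sim(p,ts)[0].round(2))
    cov=np.linalg.inv(r.jac.T@r.jac);print("sd",np.sqrt(np.diag(cov)).round(4))
    g=np.arange(t[0],ts,.005);th,w=sim(p,g)
    for n in (1,2,3):
        for off in (-.15,0,.15):
            if th[-1]>2*np.pi*n+off: i=np.searchsorted(th,2*np.pi*n+off);print(n,off,"t",g[i].round(3),"w",w[i].round(3))
E
python3 - <<'E'
from h import *
meas(8,"c");fit()
E
```

```text
6.6 208.1 122
6.65 213.5 121
6.7 218.9 122
6.75 224.2 122
6.8 229.5 122
6.85 234.8 124
6.9 239.9 122
6.95 245.2 122
[ 0.5286 -0.0692  0.1073] 7.0
w0,k,c [2.113 0.084 0.113] rms deg 0.3 stop t,rotor 16.98 11.95
sd [0.0052 0.0212 0.0158 0.023 ]
1 -0.15 t 8.09 w 1.491
1 0 t 8.195 w 1.466
1 0.15 t 8.295 w 1.443
```

The fit predicts a stop near rotor 11.9, short of 4π, so I brake just after 2π (at about 8.29 s, 1.45 rad/s). I lower to a 4 mm hover and refine the timing.

Request:
drive_tool(increments=[{"claw": 0,"dx": 0,"dy": 0,"dz": 0.0165,"wx": 0,"wy": 0,"wz": 0},{"claw": 0,"dx": 0,"dy": 0,"dz": 0.0165,"wx": 0,"wy": 0,"wz": 0}])

```text
t: 7.25
eef_pos: [0.5284, -0.0692, 0.073]
tool_rot: [-0.0, 0.976, 0.22, -0.0]
contact_force: [-0.2, -0.7, -0.4]
gripper_width: 0.003
grasp_force: 0.0
```

```bash
python3 - <<'E'
from h import *
print(get_obs()["eef_pos"].round(4));meas(1,"d");print(get_obs()["eef_pos"].round(4));meas(5,"e");fit()
E
```

```text
[ 0.5284 -0.0692  0.073 ]
7.25 6.0 166
[ 0.5268 -0.0691  0.0709] 7.3
[ 0.5268 -0.0691  0.0709]
7.3 6.9 160
7.35 6.3 163
7.4 6.2 164
7.45 5.9 166
7.5 5.8 167
[ 0.5288 -0.0692  0.0744] 7.55
w0,k,c [ 2.749 -1.461  5.673] rms deg 37.03 stop t,rotor 6.57 3.47
sd [0.0044 0.0155 0.0129 0.0154]
```

The lowered gripper darkens the view near 6°, so those readings are false. I re-measure from the saved pictures within 255–318° only.

```bash
python3 - <<'E'
from h import *
L=[x for x in json.load(open("log.json")) if x[0]<7.2];b=base()
for f,t in (("d0",7.25),("e0",7.3),("e1",7.35),("e2",7.4),("e3",7.45),("e4",7.5)):
    a,s=stud(cv2.imread(f"pics/{f}.png")[:,:,::-1].copy())
    w=np.clip(b-s-25,0,None)*((a>250)&(a<319));i=np.argmax(w);k=(np.arange(-14,15)+i)%360
    x=a[i]+(np.arange(-14,15)@w[k])/max(w[k].sum(),1e-6);print(f,t,x.round(1),int(w[i]))
    m=(a>=295)&(a<=339);print(s[m][::3].round().astype(int))
    if w[i]>60 and x<310:L.append([t,x])
json.dump(L,open("log.json","w"));fit()
E
```

```text
d0 7.25 313.2 149
[207 201 183 155 122  90  63  44  34  32  31  32  45  75  95]
e0 7.3 312.3 156
[180 181 158 122  85  59  42  35  32  32  31  32  38  61  87]
e1 7.35 312.5 154
[140 155 151 126  92  65  46  37  33  32  31  31  38  61  90]
e2 7.4 312.6 151
[ 97 116 129 126 107  82  58  42  34  32  31  32  40  67  95]
e3 7.45 312.0 144
[ 73  78  90  95  95  86  69  50  36  32  31  32  42  73 101]
e4 7.5 311.8 144
[ 86  69  70  77  85  84  70  50  36  32  31  32  46  80 101]
w0,k,c [2.113 0.084 0.113] rms deg 0.3 stop t,rotor 16.98 11.95
sd [0.0052 0.0212 0.0158 0.023 ]
1 -0.15 t 8.09 w 1.491
1 0 t 8.195 w 1.466
1 0.15 t 8.295 w 1.443
```

```bash
python3 - <<'E'
from h import *
L=[x for x in json.load(open("log.json")) if x[0]<7.2];b=base()
for f,t in (("d0",7.25),("e0",7.3),("e1",7.35),("e2",7.4),("e3",7.45),("e4",7.5)):
    a,s=stud(cv2.imread(f"pics/{f}.png")[:,:,::-1].copy())
    w=np.clip(b-s-25,0,None)*((a>245)&(a<301));i=np.argmax(w*(a<294));k=(np.arange(-14,15)+i)%360
    x=a[i]+(np.arange(-14,15)@w[k])/max(w[k].sum(),1e-6);print(f,t,x.round(1),int(w[i]))
    m=(a>=257)&(a<=301);print(s[m][::3].round().astype(int))
    if w[i]>60 and x<284:L.append([t,x])
json.dump(L,open("log.json","w"));fit()
E
```

```text
d0 7.25 275.7 123
[205 193 168 133  98  80  74  84 107 136 165 190 205 206 196]
e0 7.3 280.5 123
[207 206 200 182 151 118  90  74  77  89 112 139 167 183 175]
e1 7.35 285.2 122
[207 207 207 203 192 168 136 104  82  75  80  97 123 147 157]
e2 7.4 289.6 121
[207 207 207 208 208 204 188 159 125  95  77  73  85 104 122]
e3 7.45 292.8 116
[206 206 207 207 209 210 210 200 178 144 111  84  73  74  82]
e4 7.5 295.6 84
[205 205 206 207 209 211 215 217 213 199 171 138 105  79  69]
w0,k,c [2.098 0.074 0.105] rms deg 0.34 stop t,rotor 17.99 12.84
sd [0.0049 0.0166 0.0133 0.0218]
1 -0.15 t 8.065 w 1.539
1 0 t 8.165 w 1.517
1 0.15 t 8.265 w 1.495
2 -0.15 t 15.235 w 0.321
2 0 t 15.755 w 0.255
2 0.15 t 16.465 w 0.17
```

The stud reads 275.7° at 7.25 s and 280.5° at 7.30 s, at 1.7 rad/s with no disturbance. It passes 2π at about 8.17 s. I wait, then check against the fork itself with the wrist camera.

Request:
drive_tool(increments=[{"claw": 0,"dx": 0,"dy": 0,"dz": 0,"wx": 0,"wy": 0,"wz": 0},{"claw": 0,"dx": 0,"dy": 0,"dz": 0,"wx": 0,"wy": 0,"wz": 0}])

```text
t: 7.8
eef_pos: [0.5289, -0.0692, 0.0747]
tool_rot: [0.0, 0.976, 0.22, 0.0]
contact_force: [-0.3, 0.5, 0.7]
gripper_width: 0.003
grasp_force: 0.0
```

```bash
python3 - <<'E'
from h import *
from scipy.spatial.transform import Rotation as Ro
c=calibration("wrist");o=get_obs();print(o["t"],o["eef_pos"].round(4))
q=o["tool_rot"];T=Ro.from_quat([q[1],q[2],q[3],q[0]]).as_matrix();X0=o["eef_pos"]
np.savez("w.npz",T=T,X=X0)
ims=[]
for j in range(2):
    p,d=read_camera("wrist");ims.append(p[:,:,::-1]);cv2.imwrite(f"pics/w{j}.png",p[:,:,::-1])
def w2p(X):
    Xt=T.T@(np.array(X)-X0);M=c["mount"];Xc=M[:3,:3].T@(Xt-M[:3,3]);u=c["intrinsics"]@Xc;return u[:2]/u[2]
im=ims[1].copy()
for n,a,r,z in (("mid",17.2,.105,.064),("s-20",-2.8,.08,.0635),("s0",17.2,.08,.0635),("c",0,0,.0455)):
    print(n,w2p([C[0]+r*np.cos(np.radians(a)),C[1]+r*np.sin(np.radians(a)),z]).round(1))
cv2.imwrite("pics/wv.png",np.hstack([cv2.resize(i[0:300,100:400],(400,400),interpolation=cv2.INTER_CUBIC) for i in ims]))
E
```

```text
7.8 [ 0.5289 -0.0692  0.0747]
mid [179.6  31.3]
s-20 [244.8 125.7]
s0 [176.4 102.7]
c [179.2 266.5]
```

View pics/wv.png

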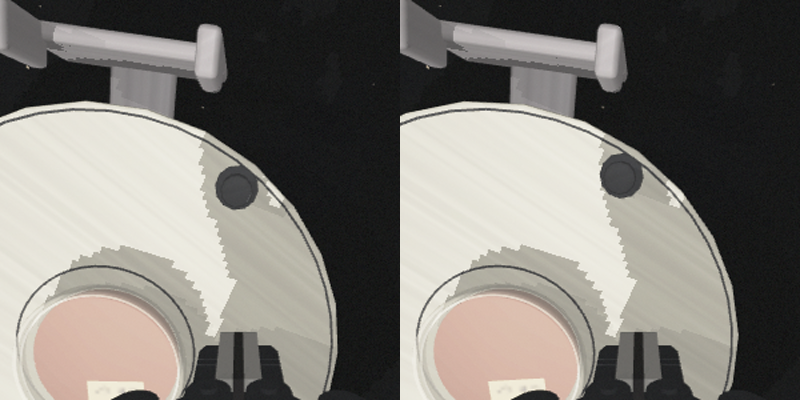

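The stud is at view (237,188), then (222,176), which is wrist (277.8,141) at 7.80 s and (266.5,132) at 7.85 s. The right ear's top is at view (210,27–85) and the left ear is at the edge, near (20,30).

```bash
python3 - <<'E'
from h import *
c=calibration("wrist");f=np.load("w.npz");T,X0=f["T"],f["X"];M=c["mount"];Ki=np.linalg.inv(c["intrinsics"])
def inv(u,v,z):
    d=T@(M[:3,:3]@(Ki@[u,v,1.]));o=X0+T@M[:3,3];return o+d*(z-o[2])/d[2]
# axis from the plate rim? use dish/plate model C
for n,u,v,z in (("s7.80",277.8,141,.0635),("s7.85",266.5,132,.0635),("earR top",257.5,30,.064),("earR outer edge far",265,24,.064),("earL inner edge",134,25,.064)):
    x=inv(u,v,z);r=x[:2]-C;print(n,x.round(4),np.hypot(*r).round(4),(np.degrees(np.arctan2(r[1],r[0]))-17.2).round(1), )
# full picture crop of the fork
p=cv2.imread("pics/w1.png");cv2.imwrite("pics/fork.png",cv2.resize(p[0:110,60:300],None,fx=3.3,fy=3.3,interpolation=cv2.INTER_CUBIC))
E
```

```text
s7.80 [ 0.5854 -0.0421  0.0635] 0.0822 -30.1
s7.85 [ 0.5867 -0.0365  0.0635] 0.0824 -26.1
earR top [ 0.6182 -0.0183  0.064 ] 0.1131 -14.4
earR outer edge far [ 0.6212 -0.02    0.064 ] 0.1159 -15.3
earL inner edge [0.6004 0.023  0.064 ] 0.106 9.0
```

View pics/fork.png

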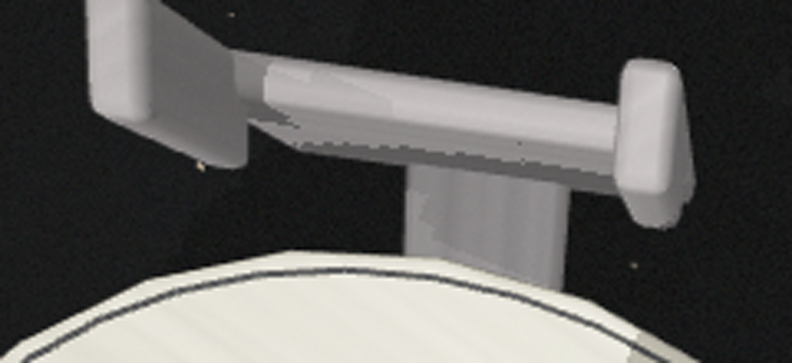

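The crop shows the ear tops' inner near corners at (618,190) and (150,122), which is wrist (247.3,57.6) and (105.5,37).

```bash
python3 - <<'E'
from h import *
c=calibration("wrist");f=np.load("w.npz");T,X0=f["T"],f["X"];M=c["mount"];Ki=np.linalg.inv(c["intrinsics"])
def inv(u,v,z):
    d=T@(M[:3,:3]@(Ki@[u,v,1.]));o=X0+T@M[:3,3];return (o+d*(z-o[2])/d[2])[:2]
a,b=inv(247.3,57.6,.064),inv(105.5,37,.064);g=b-a;n=np.array([g[1],-g[0]])/np.hypot(*g)
m=(a+b)/2;A=m-n*.098;print("gap",np.hypot(*g),"mid",m,"axis",A,"fork dir",np.degrees(np.arctan2(n[1],n[0])))
for t,u,v in((7.8,277.8,141),(7.85,266.5,132)):
    r=inv(u,v,.0635)-A;print(t,np.hypot(*r),np.degrees(np.arctan2(r[1],r[0])-np.arctan2(n[1],n[0])))
E
```

```text
gap 0.052417028849952134 mid [0.6001666  0.00625428] axis [ 0.50686697 -0.02373204] fork dir 17.817301069187696
7.8 0.08070037796530727 -30.972496585853825
7.85 0.08084458063322851 -26.910361710280444
```

Against the fork itself the gap measures 52.4 mm and the radius 80.7 mm. The stud is at -31.0° at 7.80 s and -26.9° at 7.85 s, so it passes 2π at about 8.15 s. I wait 2 rows to 8.15 s, then press, with contact expected at about 8.23 s.

Request:
drive_tool(increments=[{"claw": 0,"dx": 0,"dy": 0,"dz": 0,"wx": 0,"wy": 0,"wz": 0},{"claw": 0,"dx": 0,"dy": 0,"dz": 0,"wx": 0,"wy": 0,"wz": 0},{"claw": 0,"dx": 0,"dy": 0,"dz": 0.006,"wx": 0,"wy": 0,"wz": 0},{"claw": 0,"dx": 0,"dy": 0,"dz": 0,"wx": 0,"wy": 0,"wz": 0},{"claw": 0,"dx": 0,"dy": 0,"dz": 0,"wx": 0,"wy": 0,"wz": 0},{"claw": 0,"dx": 0,"dy": 0,"dz": 0,"wx": 0,"wy": 0,"wz": 0},{"claw": 0,"dx": 0,"dy": 0,"dz": 0,"wx": 0,"wy": 0,"wz": 0}])

```text
t: 8.78
eef_pos: [0.5315, -0.0682, 0.0705]
tool_rot: [0.0, 0.976, 0.22, 0.003]
contact_force: [-1.2, 2.8, 17.2]
gripper_width: 0.005
grasp_force: 8.9
```

```bash
python3 - <<'E'
from h import *
for j in range(2):
    o=get_obs();print(o["t"],o["eef_pos"].round(4),o["contact_force"].round(1));p,d=read_camera("wrist");cv2.imwrite(f"pics/x{j}.png",p[:,:,::-1])
cv2.imwrite("pics/xv.png",np.hstack([cv2.resize(cv2.imread(f"pics/x{j}.png")[0:300,60:360],(400,400),interpolation=cv2.INTER_CUBIC) for j in (0,1)]))
E
```

```text
8.775 [ 0.5315 -0.0682  0.0705] [-1.2  2.8 17.2]
8.825 [ 0.5315 -0.0683  0.0705] [-0.9  2.4 18. ]
```

View pics/xv.png

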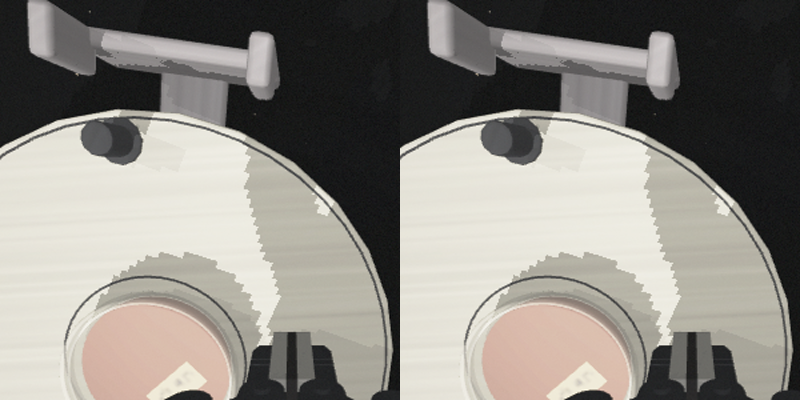

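The plate is at rest: both pictures show the stud at (97,138), between the ears at (42,30) and (262,60). The finger presses with about 17 N and the dish is centred. I hand in.

```bash
python3 - <<'E'
from station import *
print(hand_in())
E
```

```text
the job is handed in; nothing more can be done
None
```

I flicked the turntable to about 2.3 rad/s, let it run free past the fork twice, then stopped it with a fingertip on the plate top (about 17 N), the stud between the fork's ears by the last pictures, and handed in still pressing; no verdict came back.

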